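# Load a carton into the empty push-back lane

### The arm

A 6-joint arm with a two-finger parallel gripper is mounted at the origin on a cart in front of the work surface, level with it; the furniture and walls round the work are solid. World frame = base frame: x ahead of the robot, y to its left, z up, the work surface at z = 0. Lengths are in m, angles in degrees, forces in N, time in s.
With the tool pointing down it reaches from about 0.375 to 0.75 m from the base axis. Payload 9 kg.
Tool frame: the origin (TCP) lies where the fingers leave the gripper's body, on its centre line; the fingertips stand 73 mm ahead of it and the grasp point (between the pads) lies 54 mm ahead of it (robot.tip_reach is the distance from the TCP to the fingertips, in m); z points along the fingers, y is the direction in which the jaws open and shut (so a half turn about z gives the same grasp; the last joint's range is limited). The gripper opens to 85 mm and grips with 20 to 120 N. Pads are 22 mm wide; open, the fingers measure 114 mm over their backs; the gripper's body (76 mm by 85 mm) begins 54 mm behind the grasp point. The pads swing forward as they close: fully open they stand 13 mm farther back than shut.
Start: joints at [54.792, 5.964, 5.575, 89.605, 0, 77.527], TCP at [0.232, 0.553, 0.304] pointing down, gripper open.
Joint ranges: [-171.21, 171.21], [-48.23, 106.86], [-62.78, 66.21], [-105.2, 120.99], [-86.42, 89.51], [-180, 180]. Speed limits (degrees/s): [127.2, 127.2, 147.25, 180, 180, 180].

### API

Orientations are given as [roll, pitch, yaw] about the fixed x, y, z axes, in that order (R = Rz(yaw) Ry(pitch) Rx(roll)).
In Python, from plant import robot gives the robot as it stands. Calls block until the motion is done:
- robot.move_pose(position, orientation): joint-space move of the TCP to a pose.
- robot.line_to(position, vel=0.15, rotation=None, guard=None): straight line of the TCP; rotation=None keeps the orientation; vel is the mean speed in m/s. With guard (N) it stops when the force on the tool has changed by that much, and returns True; else False.
- robot.goto_joints(angles): joint-space move.
- robot.set_gripper(opening): finger opening in m; the grip force is fixed at half the most; returns when the fingers have stopped.
- robot.pause(seconds).
- robot.ik(position, orientation): joint angles nearest the present ones, or None.
- robot.observe(): the state.
- robot.grab_frame(name): name is "side" or "top"; returns the picture (400x640x3 uint8, blue, green, red); there is no depth.
- robot.get_calibration(name): a dict with "vertical_fov" (degrees; the focal length in pixels is half the picture's height over the tangent of half this angle, whatever the lens; pixels are square), "cx", "cy" (the principal point, pixels), "k1" (the pictures are not rectified: a ray, as slopes to the right and down, at radius r is drawn at 1 + k1 r^2 times it, then the intrinsics apply), "rvec" (rotation vector, rad) and "tvec" (3), from world to camera coordinates, as OpenCV has them. Camera axes: x right, y down, z forward; pixel columns grow to the right and rows downward; lengths in m; the calibration is good to about 2 mm. A picture is of the moment at which its call begins. get_calibration takes no time and is no camera call.
A pose or a line that the arm cannot do raises robot.IKError and nothing moves.
- robot.job_done(): hands the job in, once; it reports no verdict.
The state is a dict: "time": time; "q": joint angles; "qvel": joint speeds; "joint_torque": joint torques, N m; "tool_pos": TCP position; "tcp_rot": TCP orientation; "ft_force": force on the tool from outside, world axes, zero at the start; "torque": the same for the moment, N m; "gripper_width": finger opening in m.
Only numpy, scipy, OpenCV 4.12 (cv2) and the standard library are available. Lean on these libraries where they do the work, as an engineer would, in place of code of your own. Each camera call takes 0.05 s, during which the arm holds its last target. There are 200 camera calls.

### The job

Load the green bearing carton that stands on the grey loading plate into the empty one of the two rack lanes: using only the outside of the fingers, nudge it square in front of that lane, then push it gently up the lane until it is past the red spring stop and the stop has sprung up behind it, and draw back so that the stop holds it. The rails scuff the cartons, so neither the carton nor the robot may touch the guide rails of either lane; never pinch or lift the carton, and leave the stored carton, the bearing ring and the loupe where they are.

Things in the scene. Friction and masses are not known exactly. Their poses are not given: they have to be found in the camera images.
- carton_center (a point): Centre of the loose green carton to load: closed box 70 (its x) x 60 (its y) x 50 mm high, 0.15 to 0.31 kg, on the grey plate with its x axis within 0.35 rad of the lanes' direction, centre 64 to 80 mm in front of the lane mouths. Pushed at mid height it slides without tipping, and turns flush to two fingertips. It goes in with its 60 mm side across the lane.
- lane_rack: Fixed two-lane rack. Origin on the bench (z = 0) midway between the lanes, in line with their mouths; x points up the lanes, y left, z up. The level grey loading plate spans x -137 to -3 mm, y -98 to 98 mm, top 20 mm above the bench. The lanes' middles lie at y = +46 and -46 mm; which is empty varies.
- empty_lane_mouth (a point): Middle of the EMPTY lane's mouth, at wheel-top level (19 mm above the bench, flush with the plate). x runs up the lane, which climbs 5 degrees; y left, z square to the floor. Two strips of free-turning grey wheels: a carton let go short of the stop can roll back down. Fixed end stop at x = 178 mm.
- lane_empty_rails: The empty lane's two guide rails: aluminium strips 4 mm thick with yellow top edges; origin and axes as the lane's mouth. Inner faces at y = +39 and -39 mm (78 mm apart, 9 mm to spare each side of the carton), x = 0 to 184 mm, tops 23 mm above the wheel tops, lower than the carton. The other lane's rail stands 6 mm beyond.
- lane_empty_stop (a joint): Red spring stop in the middle of the empty lane's floor, 18 mm wide: a ramp from 48 mm past the mouth up to an upright lip at 78 mm, 8 mm above the wheel tops. 0 rad = up, about 0.3 = pressed down by a carton over it (under 2 N of push). It springs up by itself once the carton's rear face is past 78 mm (centre past 113 mm); 30 mm of play remain to the end stop.
- lane_full_rails: The full lane's two guide rails, same build; its origin and axes lie at the full lane's mouth in the same way.
- stored_center (a point): Centre of the stored green carton (same kind, 70 x 60 x 50 mm), which already sits behind the stop of the full lane. Leave it.
- big_ring: Loose ground-steel bearing ring, 90 mm across, 18 mm high, on the bench to the right of the rack; origin at the centre of its underside. Leave it.
- loupe_1: Loose black eye loupe, 32 mm across, 26 mm high, on the bench to the right; origin at the centre of its underside. Leave it.
- carton: The carton itself; origin at the centre of its underside, axes as its centre's.
- hardness_tester: The fixed grey hardness tester on its black 90 mm high plinth, right of the rack in the middle of the bench; it takes up x from 0.45 m on, y from -0.5 to 0.07 m, and stands up to about 0.8 m high. The arm starts to the right of it: draw the hand in close to the base before swinging over to the rack.

How it is judged:
By the outcome, as a careful person would: the job done as asked, in the order asked, and still so for the second after the job is handed in, with the robot touching nothing.
It also fails if it takes over 64 s, if anything falls off the work surface, if the arm or the gripper's body presses on something with over 40 N, if the wrist force passes 120 N, or if a joint passes its speed limit or range.

## Working session

There is one attempt and no reset: what is moved stays moved. The work goes in short steps, each a Python script; the robot and the scene stay as the last script left them, time stands still between calls to the robot, and variables do not carry over. Pictures are saved under pics/ and viewed, about 8 in all and at most 12, crops included, and the job is handed in when it is done.

```bash
ls; mkdir -p pics
python3 - <<'E'
from plant import robot
import cv2
for n in("top","side"):
    cv2.imwrite(f"pics/{n}0.png",robot.grab_frame(n)); print(n,robot.get_calibration(n))
s=robot.observe(); print(s); print(robot.tip_reach)
E
```

```text
pics
top {'vertical_fov': 52.931642542328156, 'cx': 313.64020063204697, 'cy': 196.24456162227276, 'k1': -0.10474088190599855, 'rvec': array([ 2.16267575, -2.18674643,  0.03878718]), 'tvec': array([0.05645126, 0.59369663, 1.06999909])}
side {'vertical_fov': 49.35892293612628, 'cx': 315.6446513614275, 'cy': 201.57382042186467, 'k1': -0.004106267562968115, 'rvec': array([ 2.1072805 , -0.67647454,  0.33537021]), 'tvec': array([-0.4360693 ,  0.2763903 ,  1.06530444])}
{'time': 0.1, 'q': array([ 5.47925325e+01,  5.99463721e+00,  5.52997838e+00,  8.96034294e+01,
       -1.81376476e-03,  7.75278600e+01]), 'qvel': array([-0.07577437, -0.0681446 ,  0.19240181, -0.06092192, -0.01094726,
        0.04566313]), 'joint_torque': array([ 4.73777865e-03, -5.58207750e+01,  5.04719317e+01,  1.30530007e-02,
       -4.14101432e-04,  2.40952448e-05]), 'tool_pos': array([0.2317443 , 0.55320466, 0.30319098]), 'tcp_rot': array([-1.79933127e+02, -1.29336945e-02,  1.57264666e+02]), 'ft_force': array([-0.33617205,  0.06758627,  0.04726064]), 'torque': array([-0.02448467,  0.01886752, -0.01527542]), 'gripper_width': 0.08530162196860602}
0.0726
```

View pics/top0.png

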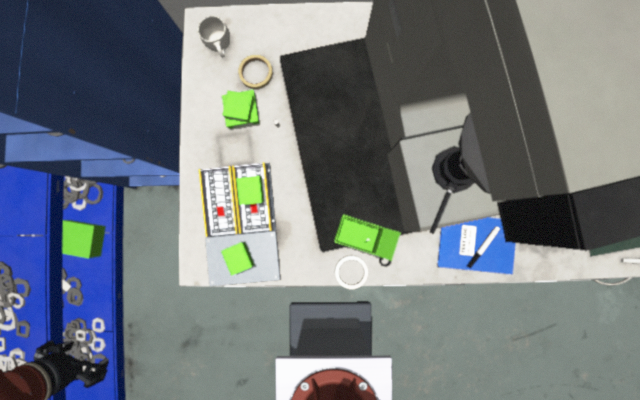

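View pics/side0.png

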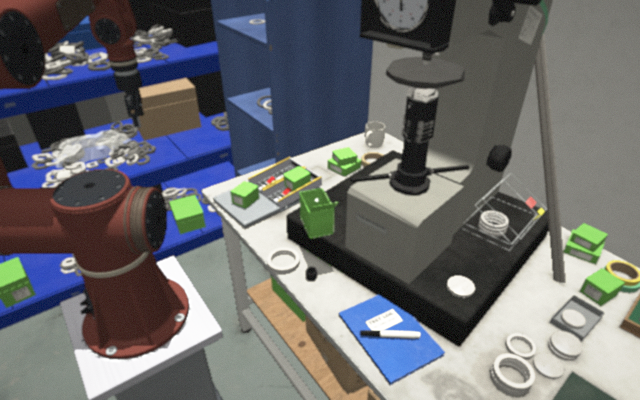

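The left (+y) lane is empty. The loose carton is at about (239,258) in the top view, yawed. The right lane holds the stored carton at (250,190). I'll enlarge both views to measure.

Run:
```python
import cv2
a=cv2.imread("pics/top0.png")[155:290,190:290]; a=cv2.resize(a,None,fx=4.4,fy=4.4,interpolation=cv2.INTER_CUBIC)
b=cv2.imread("pics/side0.png")[145:235,205:335]; b=cv2.resize(b,(360*130//90,360),interpolation=cv2.INTER_CUBIC)
import numpy as np
a=a[:594,:]
cv2.imwrite("pics/c0.png",a)
```

```text
(no output)
```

View pics/c0.png

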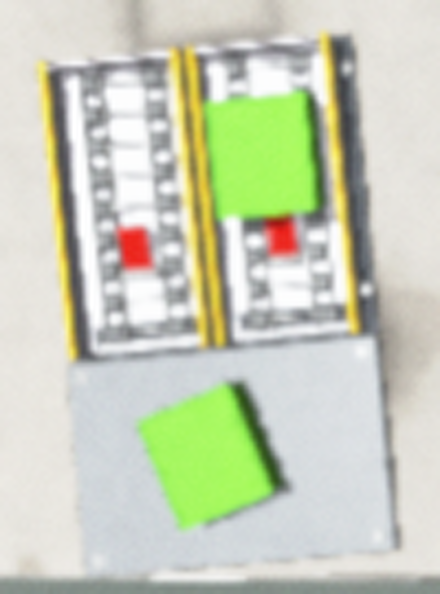

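```bash
cat > vis.py <<'E'
import numpy as np, cv2
from scipy.optimize import minimize
from plant import robot
S=8
CAL={n:robot.get_calibration(n) for n in("top","side")}
def proj(n,P):
    c=CAL[n]; R,_=cv2.Rodrigues(c["rvec"]); p=np.asarray(P)@R.T+c["tvec"]
    f=200/np.tan(np.radians(c["vertical_fov"]/2)); s=p[:,:2]/p[:,2:]
    return s*(1+c["k1"]*(s**2).sum(1,keepdims=True))*f+[c["cx"],c["cy"]]
def rays(n,px):
    c=CAL[n]; f=200/np.tan(np.radians(c["vertical_fov"]/2)); R,_=cv2.Rodrigues(c["rvec"])
    d=(np.asarray(px,float)-[c["cx"],c["cy"]])/f; s=d.copy()
    for _ in range(20): s=d/(1+c["k1"]*(s**2).sum(-1,keepdims=True))
    return -R.T@c["tvec"], np.c_[s,np.ones(len(s))]@R
def at_z(n,px,z):
    o,d=rays(n,px); return o+d*((z-o[2])/d[:,2])[:,None]
def Rz(a): return np.array([[np.cos(a),-np.sin(a),0],[np.sin(a),np.cos(a),0],[0,0,1]])
def place(p,P): return np.asarray(P)@Rz(p[2]).T+[p[0],p[1],0]
T=np.radians(5); RY=np.array([[np.cos(T),0,-np.sin(T)],[0,1,0],[np.sin(T),0,np.cos(T)]]).T  # row form
def lane(side,P): return np.asarray(P)@RY+[0,side*.046,.019]
def rails():
    return [lane(s,[[0,y-.002,.023],[.184,y-.002,.023],[.184,y+.002,.023],[0,y+.002,.023]]) for s in(1,-1) for y in(.041,-.041)]
def box(z=.02,pitch=False):
    return [np.array([[x,y,zz] for x in(-.035,.035) for y in(-.03,.03) for zz in(z,z+.05)])]
def render(n,polys,roi):
    x0,y0,x1,y1=roi; m=np.zeros(((y1-y0)*S,(x1-x0)*S),np.uint8)
    for P in polys:
        q=(proj(n,P)+.5-[x0,y0])*S-.5
        cv2.fillConvexPoly(m,cv2.convexHull(np.round(q*16).astype(np.int32)),255,shift=4)
    return cv2.GaussianBlur(cv2.resize(m,(x1-x0,y1-y0),interpolation=cv2.INTER_AREA).astype(np.float32)/255,(0,0),.6)
def fit(polys,p0,items):   # items: (cam, softmask(full), roi)
    def cost(p):
        W=[place(p,P) for P in polys]; c=0
        for n,m,r in items: 
            c-=np.corrcoef(render(n,W,r).ravel(),m[r[1]:r[3],r[0]:r[2]].ravel())[0,1]
        return c
    p0=np.array(p0,float); best=None
    for d in (.012,.004):
        sx=np.vstack([p0]+[p0+np.eye(3)[i]*[d,d,d*8] for i in range(3)])
        r=minimize(cost,p0,method="Nelder-Mead",options=dict(initial_simplex=sx,xatol=1e-4,fatol=1e-6)); p0=r.x
    return r.x,-r.fun/len(items)
def green(im):
    b,g,r=[im[...,i].astype(np.float32) for i in range(3)]
    return np.clip(((g-np.maximum(r,b))/np.maximum(g,1)-.1)/.25,0,1)
def yellow(im):
    b,g,r=[im[...,i].astype(np.float32) for i in range(3)]
    return np.clip((np.minimum(g,r)-b)/100,0,1)*(r>g)
E
python3 - <<'E'
from vis import *
t=cv2.imread("pics/top0.png"); s=cv2.imread("pics/side0.png")
cz=at_z("top",[[239,258]],.07)[0]; print("carton px",cz)
mo=at_z("top",[[190+215/4.4,155+345/4.4]],.04)[0]; print("mouth mid",mo)
rk,c=fit(rails(),[mo[0],mo[1],.12],[("top",yellow(t),(192,155,290,245))]); print("rack",rk,c)
ca,c=fit(box(),[cz[0],cz[1],.35],[("top",green(t),(212,232,265,285))]); print("carton top",ca,c)
u=proj("side",[[ca[0],ca[1],.045]])[0].astype(int); print(u)
roi=(u[0]-24,u[1]-22,u[0]+24,u[1]+22)
print("carton side",fit(box(),ca,[("side",green(s),roi)]))
print("both",fit(box(),ca,[("side",green(s),roi),("top",green(t),(212,232,265,285))]))
print("rack side", fit(rails(),rk,[("side",yellow(s),(205,145,330,215))]))
d=(ca-rk)[:2]; print("carton in rack",Rz(-rk[2])[:2,:2]@d,ca[2]-rk[2])
for n,px,z in(("top",[[352,272]],.018),("top",[[384,262]],.026),("side",[[284,262],[311,274]],.01)): print(at_z(n,px,z))
E
```

```text
carton px [0.43296257 0.24363327 0.07      ]
mouth mid [0.49582576 0.25030105 0.04      ]
rack [0.49751496 0.25239866 0.08751   ] 0.9414796986468089
carton top [0.43068793 0.25301846 0.39321543] 0.9825631439375169
[244 193]
carton side (array([0.43062094, 0.24791088, 0.54157578]), np.float64(0.8585884602234942))
both (array([0.43102504, 0.25194627, 0.39814747]), np.float64(0.9136708711575939))
rack side (array([0.49483637, 0.24469952, 0.08983603]), np.float64(0.8000827691639211))
carton in rack [-0.06651714  0.006458  ] 0.30570542902860254
[[ 0.38895733 -0.05123306  0.018     ]]
[[ 0.41556701 -0.1365936   0.026     ]]
[[ 0.38368028 -0.06252429  0.01      ]
 [ 0.41761773 -0.14372062  0.01      ]]
```

```bash
cat > ov.py <<'E'
from vis import *
def overlay(im,n,rk,ca,roi,k,out):
    x0,y0,x1,y1=roi; a=cv2.resize(im[y0:y1,x0:x1],None,fx=k,fy=k,interpolation=cv2.INTER_CUBIC)
    def dr(P,col):
        q=((proj(n,P)+.5-[x0,y0])*k-.5); cv2.polylines(a,[np.round(q*16).astype(np.int32)],True,col,1,cv2.LINE_AA,4)
    for P in rails(): dr(place(rk,P),(255,0,255))
    dr(place(rk,[[-.137,-.098,.02],[-.003,-.098,.02],[-.003,.098,.02],[-.137,.098,.02]]),(255,0,0))
    B=place(ca,box()[0])
    for i in ([0,2,6,4],[1,3,7,5]): dr(B[i],(0,0,255))
    cv2.imwrite(out,a); return a
E
python3 - <<'E'
from ov import *
t=cv2.imread("pics/top0.png"); s=cv2.imread("pics/side0.png")
rk=[.4975,.2524,.0875]; ca=[.4307,.253,.3932]
a=overlay(t,"top",rk,ca,(195,155,285,290),4,"pics/x.png"); b=overlay(s,"side",rk,ca,(205,150,330,235),3.4,"pics/x.png")
h=max(a.shape[0],b.shape[0]); p=lambda i:cv2.copyMakeBorder(i,0,h-i.shape[0],0,0,cv2.BORDER_CONSTANT)
cv2.imwrite("pics/o0.png",np.hstack([p(a),p(b)])); print(np.hstack([p(a),p(b)]).shape)
E
```

```text
(540, 785, 3)
```

View pics/o0.png

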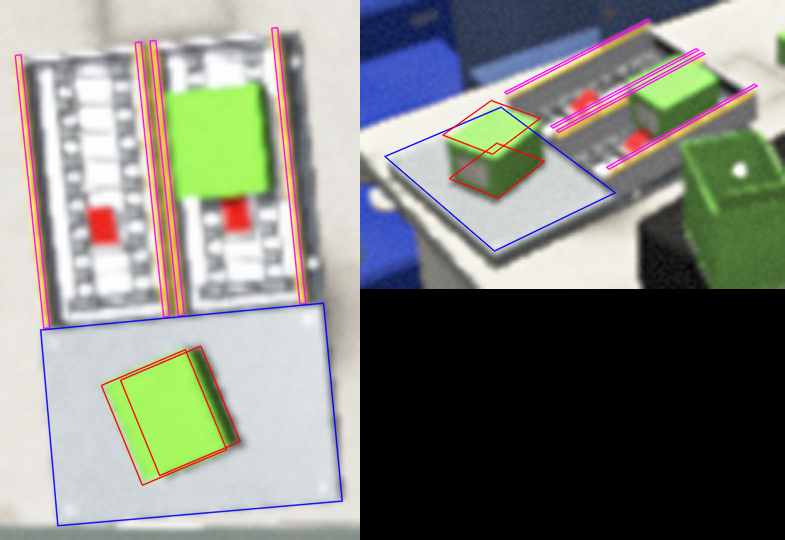

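```bash
cat > mv.py <<'E'
from ov import *
from scipy.spatial.transform import Rotation as Ro
RK=np.array([.4975,.2524,.0875])
REACH=robot.tip_reach; HALF=.011
def pose(xr,yr,h,ang,tilt,flip=1,rk=RK):
    """leading edge of the tips at rack (xr,yr), tip centre h above bench; push direction ang (rad, rack frame)"""
    a=ang+rk[2]; d=np.array([np.cos(a),np.sin(a),0]); t=np.radians(tilt)
    z=np.array([0,0,-1])*np.cos(t)+d*np.sin(t); y=flip*np.array([-d[1],d[0],0]); x=np.cross(y,z)
    c=place(rk,[[xr,yr,0]])[0]; c[2]=h
    tcp=c-d*HALF*np.cos(t)-z*REACH
    return tcp,Ro.from_matrix(np.c_[x,y,z]).as_euler("xyz",degrees=True)
def snap(tag):
    o={}
    for n in("top","side"):
        o[n]=robot.grab_frame(n); cv2.imwrite(f"pics/{n}_{tag}.png",o[n])
    return o
def show(o,out,rk=RK,ca=(0,0,0)):
    a=overlay(o["top"],"top",rk,ca,(195,155,285,290),4,"pics/x.png"); b=overlay(o["side"],"side",rk,ca,(205,100,330,235),3.4,"pics/x.png")
    h=max(a.shape[0],b.shape[0]); p=lambda i:cv2.copyMakeBorder(i,0,h-i.shape[0],0,0,cv2.BORDER_CONSTANT)
    cv2.imwrite(out,np.hstack([p(a),p(b)]))
E
python3 - <<'E'
from mv import *
for f in(1,-1):
    P,O=pose(-.067,-.055,.15,np.pi/2,8,f); print(P,O,robot.ik(P,O))
    P,O=pose(-.12,.046,.06,0,10,f); print(P,O,robot.ik(P,O))
    P,O=pose(.1,.046,.06,0,10,f); print(P,O,robot.ik(P,O))
E
```

```text
[0.43739757 0.1708388  0.22189346] [-180.            8.          -84.98661929] [  1.20064964 -18.57872311 -26.08363645  83.0305201    7.98217816
 -93.85008881]
[0.35058915 0.28568905 0.13149704] [ 180.           10.         -174.98661929] [ 24.26229277 -29.89709786 -44.31799024  66.12777892  -3.28180953
  18.97754452]
[0.5697475  0.3049145  0.13149704] [ 180.           10.         -174.98661929] [ 17.35933902   6.26269502 -12.71684071  61.24720959  -2.12779063
  12.16402181]
[0.43739757 0.1708388  0.22189346] [180.          -8.          95.01338071] [  1.20064964 -18.57872311 -26.08363645  83.0305201    7.98217816
  86.14991119]
[0.35058915 0.28568905 0.13149704] [180.         -10.           5.01338071] [  24.26229277  -29.89709786  -44.31799024   66.12777892   -3.28180953
 -161.02245548]
[0.5697475  0.3049145  0.13149704] [180.         -10.           5.01338071] [  17.35933902    6.26269502  -12.71684071   61.24720959   -2.12779063
 -167.83597819]
```

Run:
```python
from mv import *
robot.set_gripper(.03)
P,O=pose(-.067,-.055,.15,np.pi/2,8,-1); robot.move_pose(P,O)
P,_=pose(-.067,-.055,.05,np.pi/2,8,-1); print(robot.line_to(P,vel=.1,guard=8))
o=snap("1"); s=robot.observe(); print(s["time"],s["tool_pos"],P,s["ft_force"],s["gripper_width"])
a=o["top"][150:290,190:330]; a=cv2.resize(a,None,fx=3,fy=3,interpolation=cv2.INTER_CUBIC)
# project expected tip-edge line in the views
d=[]
for n,im,(x0,y0,x1,y1),k in(("top",o["top"],(190,150,330,290),2.8),("side",o["side"],(200,95,330,235),2.8)):
    a=cv2.resize(im[y0:y1,x0:x1],None,fx=k,fy=k,interpolation=cv2.INTER_CUBIC)
    q=(proj(n,place(RK,[[-.067-.0295,-.055,.05],[-.067+.0295,-.055,.05],[-.067+.0295,-.077,.05],[-.067-.0295,-.077,.05]]))+.5-[x0,y0])*k-.5
    cv2.polylines(a,[np.round(q*16).astype(np.int32)],True,(255,0,255),1,cv2.LINE_AA,4); d.append(a[:392])
cv2.imwrite("pics/o1.png",np.hstack(d))
```

```text
False
3.525 [0.43787101 0.1708549  0.12262867] [0.43739757 0.1708388  0.12189346] [-0.10045242 -0.13232878  0.03195516] 0.02985560526894837
```

View pics/o1.png

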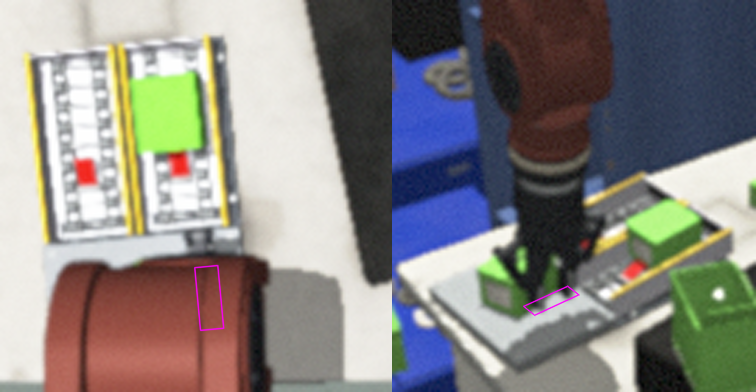

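Run:
```python
from mv import *
im=cv2.imread("pics/side_1.png"); x0,y0,x1,y1=225,165,285,215; k=12
a=cv2.resize(im[y0:y1,x0:x1],None,fx=k,fy=k,interpolation=cv2.INTER_CUBIC)
q=(proj("side",place(RK,[[-.067-.0295,-.055,.05],[-.067+.0295,-.055,.05],[-.067+.0295,-.077,.05],[-.067-.0295,-.077,.05]]))+.5-[x0,y0])*k-.5
cv2.polylines(a,[np.round(q*16).astype(np.int32)],True,(255,0,255),1,cv2.LINE_AA,4)
cv2.imwrite("pics/z1.png",a)
```

```text
(no output)
```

View pics/z1.png

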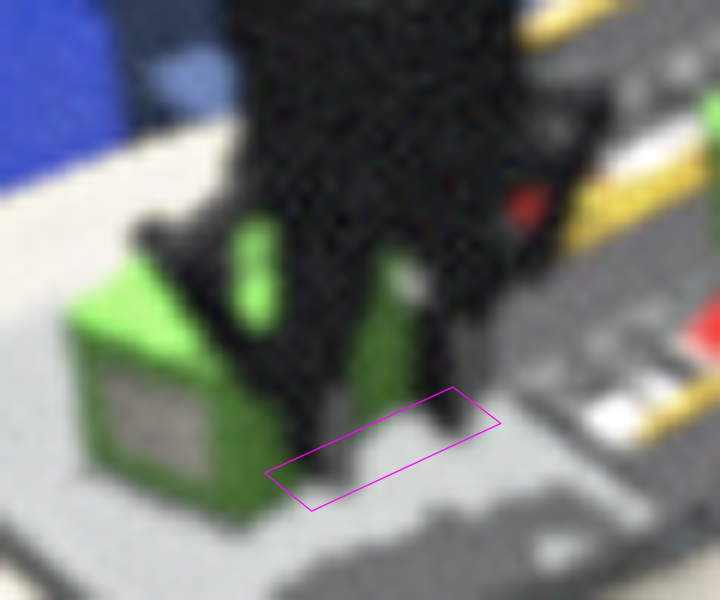

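Run:
```python
from mv import *
p=np.array([.23174,.5532,.3032]); R=Ro.from_euler("xyz",[180,0,157.265],degrees=True).as_matrix()
pts=p+np.array([[0,0,0],[0,.057,.060],[0,-.057,.060],[0,0,.06]])@R.T
d=[]
for n,h in(("top",(30,310,115,400)),("side",(85,40,170,130))):
    im=cv2.imread(f"pics/{n}0.png"); x0,y0,x1,y1=h;k=4.6
    a=cv2.convertScaleAbs(cv2.resize(im[y0:y1,x0:x1],None,fx=k,fy=k,interpolation=cv2.INTER_CUBIC),alpha=1.6,beta=20)
    q=(proj(n,pts)+.5-[x0,y0])*k-.5; print(n,proj(n,pts).round(1).tolist())
    for i,u in enumerate(q): cv2.circle(a,tuple(int(v) for v in u),3,[(255,0,255),(0,255,255),(0,255,255),(255,255,0)][i],1)
    d.append(a)
cv2.imwrite("pics/z2.png",np.hstack(d))
```

```text
top [[74.1, 361.2], [68.5, 342.0], [111.3, 363.6], [89.6, 352.8]]
side [[134.2, 102.8], [140.6, 113.2], [136.9, 128.0], [138.8, 120.4]]
```

View pics/z2.png

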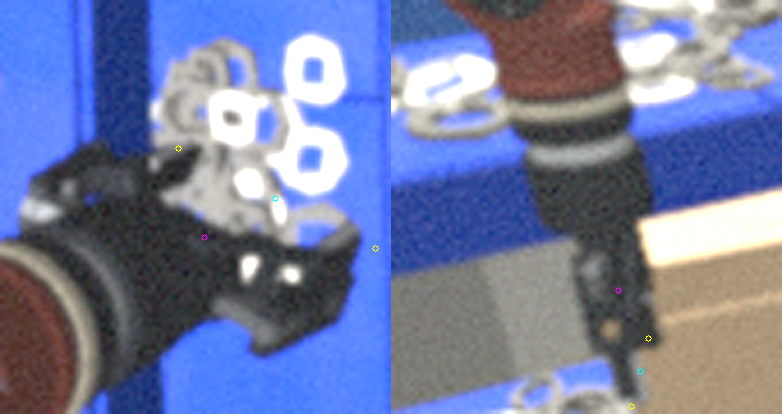

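```bash
sed -i 's/^RK=.*/RK=np.array([.4962,.2487,.0885])/' mv.py
cat >> mv.py <<'E'
START=[54.792,5.964,5.575,89.605,0,77.527]
def measure(o,c0):
    """rack and carton each fitted per camera; returns relative pose"""
    for n,ry in(("top",(192,155,290,245)),("side",(205,145,330,215))):
        u=proj(n,place(RK,[[c0[0],c0[1],.045]]))[0].astype(int); r=(u[0]-27,u[1]-27,u[0]+27,u[1]+27) if n=="top" else (u[0]-24,u[1]-20,u[0]+24,u[1]+24)
        rk,c=fit(rails(),RK,[(n,yellow(o[n]),ry)])
        p0=np.r_[place(RK,[[c0[0],c0[1],0]])[0][:2],RK[2]+c0[2]]
        ca,c2=fit(box(),p0,[(n,green(o[n]),r)])
        print(n,"rack",rk.round(4),round(c,3),"carton",ca.round(4),round(c2,3),"rel",(Rz(-rk[2])@np.r_[(ca-rk)[:2],0])[:2].round(4),round(ca[2]-rk[2],3))
    return
E
python3 - <<'E'
from mv import *
X=-.0665
P,O=pose(X,-.05,.046,np.pi/2,8,-1); robot.line_to(P,vel=.05,rotation=O)
for y in np.arange(-.04,.0111,.0085):
    P,_=pose(X,y,.046,np.pi/2,8,-1); robot.line_to(P,vel=.05); print(round(y,4),robot.observe()["ft_force"].round(2))
P,_=pose(X,-.03,.046,np.pi/2,8,-1); robot.line_to(P,vel=.12)
P,_=pose(X-.03,-.05,.16,np.pi/2,8,-1); robot.line_to(P,vel=.15)
P,O=pose(-.12,.11,.25,0,10,1); robot.move_pose(P,O)
o=snap("2"); print(robot.observe()["time"]); measure(o,(X,.041,0)); show(o,"pics/o2.png")
E
```

```text
-0.04 [ 0.76  0.31 -0.58]
-0.0315 [0.47 0.26 0.57]
-0.023 [-0.2  -0.23 -0.89]
-0.0145 [-0.51 -0.7   0.33]
-0.006 [-0.81 -0.29 -0.14]
0.0025 [ 0.18  0.31 -0.15]
0.011 [-0.96  0.42 -0.58]
8.5417
top rack [0.4979 0.2523 0.0882] 0.941 carton [0.4371 0.2877 0.0822] 0.984 rel [-0.0574  0.0406] -0.006
side rack [0.494  0.2442 0.0966] 0.799 carton [ 0.4373  0.2818 -0.0698] 0.893 rel [-0.0528  0.0429] -0.166
```

View pics/o2.png

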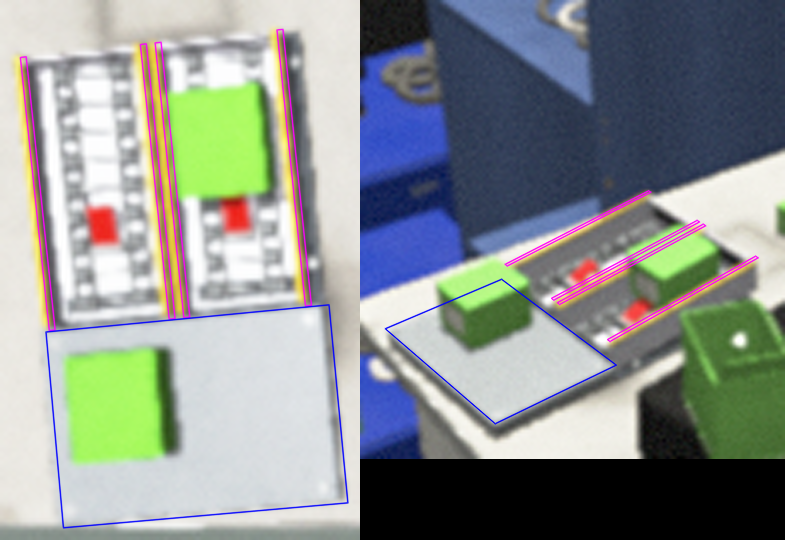

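The carton is now square: the top view shows it at (115,405) in the crop, in rack frame at (-57, 40.6) mm with yaw -0.006. It needs about 5 mm more sideways. I'll nudge that, then start the forward push up to just before the mouth.

Run:
```python
from mv import *
X=-.0575
P,O=pose(X-.03,-.05,.16,np.pi/2,8,-1); robot.move_pose(P,O)
P,O=pose(X,-.03,.046,np.pi/2,8,-1); robot.line_to(P,vel=.15)
P,_=pose(X,.005,.046,np.pi/2,8,-1); robot.line_to(P,vel=.08)
P,_=pose(X,.0164,.046,np.pi/2,8,-1); robot.line_to(P,vel=.04)
P,_=pose(X,-.03,.046,np.pi/2,8,-1); robot.line_to(P,vel=.12)
P,_=pose(X-.03,-.05,.16,np.pi/2,8,-1); robot.line_to(P,vel=.15)
P,O=pose(-.13,.06,.22,0,10,1); robot.move_pose(P,O); robot.set_gripper(.024)
o=snap("3"); measure(o,(X,.046,0))
P,O=pose(-.125,.046,.046,0,10,1); robot.line_to(P,vel=.12,rotation=O)
P,_=pose(-.1,.046,.046,0,10,1); robot.line_to(P,vel=.08)
P,_=pose(-.078,.046,.046,0,10,1); robot.line_to(P,vel=.04)
robot.pause(.3)
o=snap("4"); s=robot.observe(); print(s["time"],s["ft_force"].round(2),s["gripper_width"],s["tool_pos"],P); measure(o,(-.043,.046,0)); show(o,"pics/o4.png")
```

```text
top rack [0.4975 0.2524 0.0876] 0.941 carton [0.4366 0.2927 0.0884] 0.986 rel [-0.0572  0.0455] 0.001
side rack [0.494  0.2442 0.0966] 0.799 carton [ 0.437   0.2891 -0.0075] 0.899 rel [-0.0524  0.0501] -0.104
17.5417 [-0.18  0.1  -0.22] 0.02451802020685694 [0.39106385 0.2855656  0.11752583] [0.39109156 0.28555427 0.11749704]
top rack [0.4977 0.2524 0.0871] 0.939 carton [0.4487 0.2936 0.0793] 0.979 rel [-0.0453  0.0453] -0.008
side rack [0.4926 0.2435 0.0933] 0.791 carton [ 0.4554  0.2869 -0.3927] 0.895 rel [-0.033   0.0467] -0.486
```

View pics/o4.png

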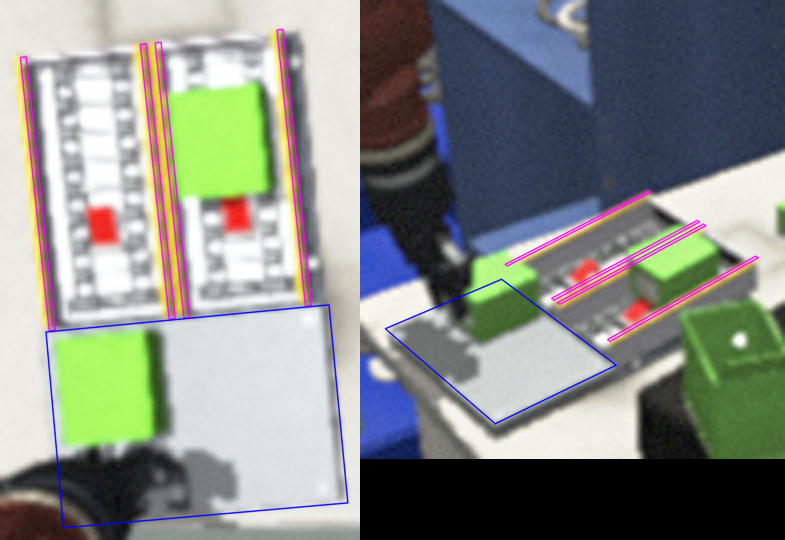

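```bash
cat >> mv.py <<'E'
def hz(x): return .046+max(0,x)*np.tan(T)
def fwd(x,v):
    P,_=pose(x,.0462,hz(x),0,10,1); robot.line_to(P,vel=v)
E
python3 - <<'E'
from mv import *
fwd(-.04,.04); fwd(0,.04); robot.pause(.2)
o=snap("5"); s=robot.observe(); print(s["time"],s["ft_force"].round(2)); measure(o,(.033,.046,0)); show(o,"pics/o5.png")
E
```

```text
20.0917 [ 0.07 -0.53 -0.3 ]
top rack [0.4975 0.2529 0.0833] 0.924 carton [0.524  0.3015 0.1066] 0.894 rel [0.0305 0.0463] 0.023
side rack [0.4917 0.2435 0.0975] 0.732 carton [ 0.5296  0.3064 -0.0445] 0.738 rel [0.0439 0.0589] -0.142
```

View pics/o5.png

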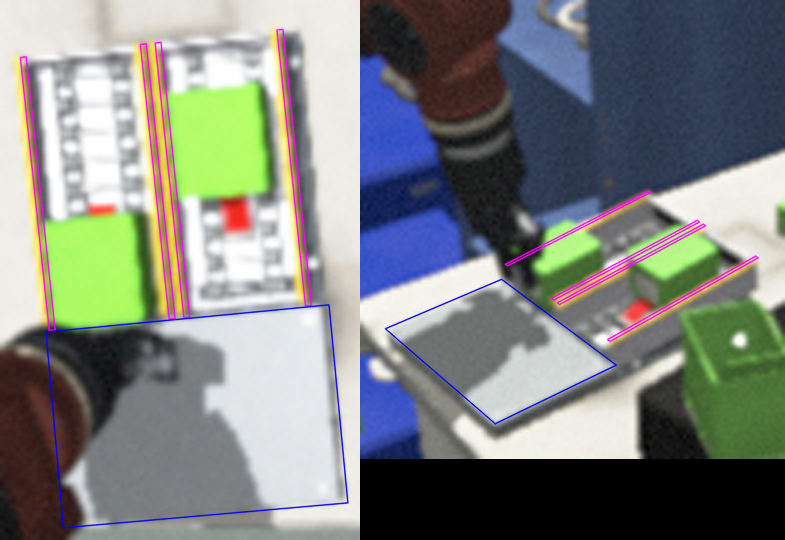

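Run:
```python
from mv import *
for x in(.03,.06,.08,.094):
    fwd(x,.035); s=robot.observe(); print(x,s["time"],s["ft_force"].round(2))
robot.pause(.4)
fwd(.085,.02); robot.pause(.3); fwd(.03,.08); fwd(-.06,.15)
P,O=pose(-.13,.06,.22,0,10,1); robot.line_to(P,vel=.15)
robot.pause(.5)
o=snap("6"); print(robot.observe()["time"]); show(o,"pics/o6.png")
```

```text
0.03 21.1 [-0.01 -0.41 -0.02]
0.06 22.1083 [ 0.42  0.08 -0.04]
0.08 22.8333 [ 0.83 -0.56  0.65]
0.094 23.3833 [-0.16  0.01 -0.09]
28.275
```

View pics/o6.png

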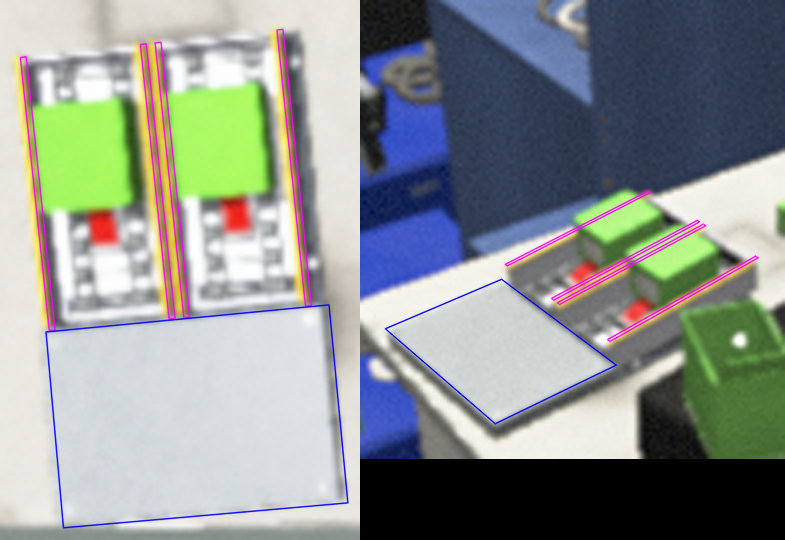

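Both cartons look the same behind their red stops, at (103,228) and (237,215) in the crop. I'll check the stop and the clearances numerically, check that it stays still, then hand in.

Run:
```python
from mv import *
robot.pause(.8); o=snap("7")
RT=np.array([.4976,.2524,.0876])
def stat(im,lab):
    b,g,r=[im[...,i].astype(int) for i in range(3)]; red=np.argwhere((r>150)&(g<90)&(b<90))[:,::-1]
    red=red[(red[:,0]>200)&(red[:,0]<275)&(red[:,1]>190)&(red[:,1]<225)]
    w=(at_z("top",red,.024)-np.r_[RT[:2],0])@Rz(RT[2])
    for s in(1,-1):
        k=w[w[:,1]*s>0]; print(lab,"lane",s,"red px",len(k),"x",k[:,0].min().round(4),k[:,0].max().round(4))
for f in("top_2","top_6","top_7"): stat(cv2.imread(f"pics/{f}.png"),f)
# cartons sitting on lane: pitched box, fit along lane
for s in(1,-1):
    def lanebox(): return [lane(s,np.array([[x,y,z] for x in(-.035,.035) for y in(-.03,.03) for z in(0,.05)])+[.115,0,0])]
    c=place(RT,lane(s,[[.115,0,.025]]))[0]
    B=[b-[*lane(s,[[.115,0,0]])[0][:2],0] for b in lanebox()]
    u=proj("top",[c])[0].astype(int); r=(u[0]-17,u[1]-22,u[0]+17,u[1]+22)
    for t in("6","7"):
        ca,q=fit(B,[c[0],c[1],RT[2]],[("top",green(cv2.imread(f"pics/top_{t}.png")),r)])
        print("lane",s,t,"centre",(Rz(-RT[2])@np.r_[(ca-RT)[:2],0])[:2].round(4),"yaw",round(ca[2]-RT[2],3),round(q,3))
print(robot.observe()["time"])
```

```text
top_2 lane 1 red px 43 x 0.0546 0.0745
top_2 lane -1 red px 37 x 0.0539 0.0715
top_6 lane 1 red px 41 x 0.0546 0.0723
top_6 lane -1 red px 37 x 0.0539 0.0715
top_7 lane 1 red px 41 x 0.0546 0.0723
top_7 lane -1 red px 36 x 0.0539 0.0715
lane 1 6 centre [0.1116 0.0461] yaw -0.007 0.961
lane 1 7 centre [0.1115 0.0463] yaw 0.002 0.961
lane -1 6 centre [ 0.1115 -0.0443] yaw 0.005 0.97
lane -1 7 centre [ 0.1115 -0.0443] yaw 0.004 0.971
29.175
```

```bash
python3 -c "
from plant import robot
robot.job_done()"
```

```text
the job is handed in; nothing more can be done
```

The green carton is loaded in the empty left lane behind its red spring stop, and I handed the job in after about 29 s of robot time. I nudged it sideways twice with two nearly shut fingertips until it was square in front of the lane. I then pushed it slowly up the lane past the stop and drew back clear.

**Final position:** in two pictures about 0.9 s apart, the carton's centre sits about 112 mm up from the mouths and within about 0.3 mm of the lane's middle. Its yaw was -0.007 rad in one picture and 0.002 rad in the other. The stored carton measures the same distance up its own lane.

**Stop:** the red stop shows fully in front of the carton, as it does in front of the stored one. I judged it to be up from this, because the camera cannot read the joint. I planned to push the rear face to about 91 mm, past the 78 mm lip, and it has since rolled back against the stop.

**Contact:** the wrist force stayed under 1.5 N at every reading taken while pushing. The fitted positions leave clearance to the rails throughout, but nothing measures rail contact directly. One yaw reading of 0.023 rad at the lane mouth is unreliable, because the carton hid part of the rails.

**Camera disagreement:** the side camera put the rack about 8 mm lower in y than the top camera, and its carton yaw fits were poor. I used a compromise rack position and steered by the carton's offset from the rack within the same top picture.

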